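Set the reels out on their stands

ROBOT

A 6-joint arm with a two-finger parallel gripper is mounted at the origin on a cart in front of the work surface, level with it; the furniture and walls round the work are solid. World frame = base frame: x ahead of the robot, y to its left, z up, the work surface at z = 0. Lengths are in m, angles in rad, forces in N, time in s.
With the tool pointing down it reaches from about 0.275 to 0.85 m from the base axis. Payload 19 kg.
Tool frame: the origin (TCP) lies on the centre line of the jaws, within the pads' length; the fingertips stand 22 mm ahead of it and the grasp point (between the pads) lies 3 mm ahead of it (manip.nose_length is the distance from the TCP to the fingertips, in m); z points along the fingers, y is the line along which they close (so a half turn about z gives the same grasp; the last joint's range is limited). The gripper opens to 85 mm and grips with 20 to 120 N. Pads are 22 mm wide; open, the fingers measure 114 mm over their backs; the gripper's body (76 mm by 85 mm) begins 54 mm behind the grasp point. The pads swing forward as they close: fully open they stand 13 mm farther back than shut.
Start: joints at [1.08, 0.15, 1.437, -0, 1.554, -0.134], TCP at [0.201, 0.539, 0.253] pointing down, gripper open.
Joint ranges: [-2.8, 2.8], [-0.68, 2.1], [0.12, 2.68], [-1.39, 4.53], [0.16, 2.79], [-2.81, 2.81]. Speed limits (rad/s): [1.89, 1.89, 2.22, 3.01, 3.01, 3.01].

INTERFACE

Orientations are given as a unit quaternion [x, y, z, w].
In Python, from cell import manip, viewer, close_job gives the robot as it stands.
- The arm moves only by the shell command python3 -m crank 'ROWS'. ROWS is JSON, a list of rows, each an object of numbers: "claw": the opening, from -1 (shut) to 1 (fully open), so that 0 is half open; "x", "y", "z": the shift along the tool's x, y, z as a fraction of full scale; "wx", "wy", "wz": the turn, a rotation vector about the tool's x, y, z as a fraction of full scale. A call has 1 to 5 rows; each row is the pose to reach, as a shift and turn from the pose commanded when the call began, along the tool's axes at that moment, turning the shorter way round; what a row does not reach only later rows make up. Full scale, the value 1, is 0.4 m for a shift and 180 degrees for a turn. A row lasts 1/12 s, in which the tool goes at most 41.7 mm and 7.16 degrees, less where a joint would pass 70% of its speed; a pose out of reach is approached as far as the arm can. A call with a number of a shift or a turn outside -1 to 1 is refused whole. A call with a gripper value outside its range is refused whole. The fingers move at their own pace and stop on an object; the grip force is fixed at half the most. Time passes only in rows, so rows that repeat a pose let the fingers close. It gives the time, the measured TCP pose, the force, the opening and the grip force at its end, in the units of the state.
- manip.observe(): the state, without advancing time (a new reading comes with each control period).
- viewer.read_camera(name): name is "side" or "top" or "wrist"; returns a dict with "img" (420x560x3 uint8, red, green, blue), "vertical_fov" (degrees; the focal length in pixels is half the picture's height over the tangent of half this angle, whatever the lens; pixels are square), "cx", "cy" (the principal point, pixels), "rvec" (rotation vector, rad) and "tvec" (3), from world to camera coordinates, as OpenCV has them. Camera axes: x right, y down, z forward; pixel columns grow to the right and rows downward; lengths in m; the calibration is good to about 2 mm. The wrist camera is an equidistant fisheye: a pixel r from the principal point sees the ray r / f radians off the axis. A picture is of the moment at which its call begins. There is no depth.
- close_job(): hands the job in; it is judged then, once.
The state is a dict: "t": time; "joint_pos": joint angles; "qd": joint speeds; "joint_torque": joint torques, N m; "ee_pos": TCP position; "eef_rot": TCP orientation; "force": force on the tool from outside, world axes, zero at the start; "moment": the same for the moment, N m; "width": opening from 0.0 (shut) to 1.0 (fully open); "grip_force": force on a finger pad.
Only numpy, scipy, OpenCV 4.12 (cv2) and the standard library are available. Lean on these libraries where they do the work, as an engineer would, in place of code of your own. Each camera call takes 0.05 s, during which the arm holds its last target. There are 200 camera calls.

TASK

Set the four reels out for the next hat: put each, the same way up as it stands now, in the middle of its own round wooden stand, matched by width, so that the narrowest reel (the slim thread spool) is on the smallest stand, the thick thread spool on the next, the sticker roll on the next and the widest, the ribbon bobbin, on the largest. Leave the round pin tin that stands among them where it is.

Things in the scene. Friction and masses are not known exactly. Their poses are not given: they have to be found in the camera images.
- slim_spool_mid (a point): Slim spool of thread, the narrowest reel, standing upright on its flange: cylinder 23 mm in diameter, 46 mm high, about 25 g, loose. The point is its centre, half-way up; its z axis is the upright axis.
- thick_spool_mid (a point): Thick spool of thread, the second narrowest reel, standing upright on its flange: cylinder 32 mm in diameter, 58 mm high, about 25 g, loose. The point is its centre, half-way up; its z axis is the upright axis.
- sticker_roll_mid (a point): Roll of round gold stickers, the second widest reel, lying flat with its open core up (no wooden flanges): cylinder 52 mm in diameter, 24 mm high, about 60 g, loose. The point is its centre, half-way up; its z axis is the upright axis.
- ribbon_bobbin_mid (a point): Bobbin of hat ribbon, the widest reel, lying flat, with a pale flange above and below the ribbon: cylinder 60 mm in diameter, 26 mm high, about 50 g, loose. The point is its centre, half-way up; its z axis is the upright axis.
- stand_48_top (a point): Smallest of four round flat turned-wood reel stands fixed on the bench: a plain solid disc 48 mm in diameter and 8 mm high, flat top without a rim, a dark turned ring near the edge and a small brass pin, flush, marking the middle. The point is the middle of its top face; z up.
- stand_62_top (a point): Second smallest of four round flat turned-wood reel stands fixed on the bench: a plain solid disc 62 mm in diameter and 8 mm high, flat top without a rim, a dark turned ring near the edge and a small brass pin, flush, marking the middle. The point is the middle of its top face; z up.
- stand_76_top (a point): Second largest of four round flat turned-wood reel stands fixed on the bench: a plain solid disc 76 mm in diameter and 8 mm high, flat top without a rim, a dark turned ring near the edge and a small brass pin, flush, marking the middle. The point is the middle of its top face; z up.
- stand_90_top (a point): Largest of four round flat turned-wood reel stands fixed on the bench: a plain solid disc 90 mm in diameter and 8 mm high, flat top without a rim, a dark turned ring near the edge and a small brass pin, flush, marking the middle. The point is the middle of its top face; z up.
- pin_tin_mid (a point): Round closed tin of pins, not a reel, to be left alone: 62 mm in diameter, 27 mm high, loose; it stands among the reels. The point is its centre, half-way up; its z axis is the upright axis.
Not all that is in view belongs to the job. What is shaped like the part that bears thick_spool_mid but purple or yellow is not meant.

How it is judged:
By the outcome, as a careful person would: the job done as asked, in the order asked, and still so for the second after the job is handed in, with the robot touching nothing.
It also fails if it takes over 88 s, if anything falls off the work surface, if the arm or the gripper's body presses on something with over 40 N, if the wrist force passes 120 N, or if a joint passes its speed limit or range.

## Working session

There is one attempt and no reset: what is moved stays moved. The work goes in short steps, Python scripts to look and compute and a shell command to move; the robot and the scene stay as the last step left them, time stands still between calls to the robot, and variables do not carry over. Pictures are saved under pics/ and viewed, at most 20 in all, crops included, and the job is handed in when it is done.

```bash
mkdir -p pics; ls
python3 - <<'E'
from cell import manip, viewer
import cv2
for n in ("top","side"):
    d=viewer.read_camera(n); cv2.imwrite(f"pics/{n}0.png",d["img"][:,:,::-1]); print(n,d["vertical_fov"],d["cx"],d["cy"],d["rvec"],d["tvec"])
s=manip.observe(); print(s, manip.nose_length)
E
```

```text
pics
top 57.911119050069445 279.46072160181814 212.53178384663852 [ 2.14860734 -2.11506722  0.19606337] [0.07297204 0.52132457 0.82937585]
side 44.5947276587436 267.69078877382935 211.21255889002776 [ 2.04676548 -0.60034717  0.36530173] [-0.37007494  0.22426033  0.81567413]
{'t': 0.1, 'joint_pos': array([ 1.08003124e+00,  1.50957825e-01,  1.43794812e+00,  4.06400301e-05,
        1.55376429e+00, -1.34024867e-01]), 'qd': array([-9.43274800e-05, -1.05123610e-03, -2.40280676e-03, -5.96336312e-04,
        7.96108327e-05, -1.68683727e-04]), 'joint_torque': array([ 2.31376298e-04, -7.14364600e+01, -5.71798074e+01, -3.25601741e-04,
        6.98329968e-03, -1.14013440e-04]), 'ee_pos': array([0.20073703, 0.53863   , 0.25273275]), 'eef_rot': array([ 1.77426107e-01,  9.84133978e-01, -5.06470377e-04, -1.84925096e-04]), 'force': array([-0.02170598,  1.2041921 , -0.13921808]), 'moment': array([-0.00297784,  0.0043354 , -0.02347476]), 'grip_force': 0.0, 'width': 0.9986491453958858} 0.022
```

View pics/top0.png

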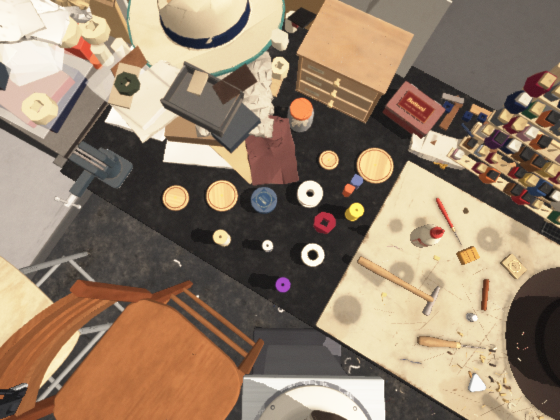

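View pics/side0.png

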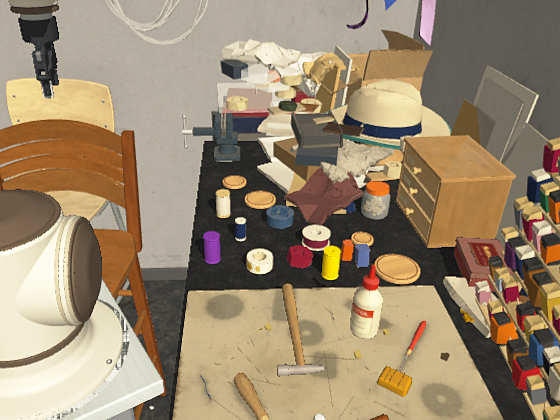

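Run:
```python
import cv2
a=cv2.imread("pics/top0.png")[135:305,150:410]; cv2.imwrite("pics/topc.png",cv2.resize(a,None,fx=3,fy=3,interpolation=cv2.INTER_CUBIC))
a=cv2.imread("pics/side0.png")[165:295,185:435]; cv2.imwrite("pics/sidec.png",cv2.resize(a,None,fx=3.2,fy=3.2,interpolation=cv2.INTER_CUBIC))
```

```text
(no output)
```

View pics/topc.png

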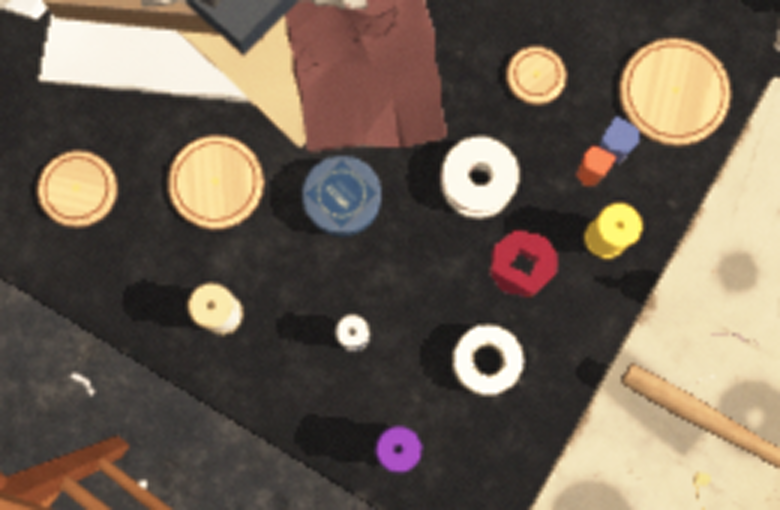

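View pics/sidec.png

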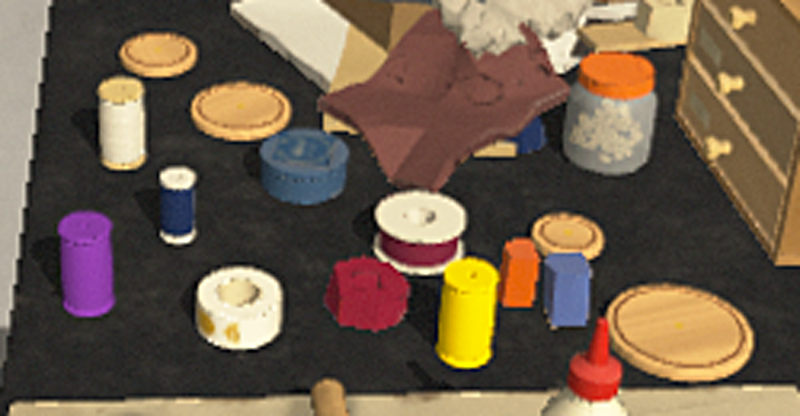

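```bash
cat > h.py <<'E'
import numpy as np, cv2
from cell import manip, viewer
from scipy.optimize import least_squares
def cam(n):
    d=viewer.read_camera(n); h=d["img"].shape[0]
    d["f"]=h/2/np.tan(np.radians(d["vertical_fov"]/2)); d["R"]=cv2.Rodrigues(np.array(d["rvec"]))[0]; d["t"]=np.array(d["tvec"]).ravel(); d["fish"]=n=="wrist"; return d
def proj(d,P):
    c=np.atleast_2d(P)@d["R"].T+d["t"]
    if d["fish"]:
        r=np.hypot(c[:,0],c[:,1]); th=np.arctan2(r,c[:,2]); k=d["f"]*th/np.maximum(r,1e-9)
        return c[:,:2]*k[:,None]+[d["cx"],d["cy"]]
    return c[:,:2]/c[:,2:]*d["f"]+[d["cx"],d["cy"]]
def inv(d,px,z):
    p=(np.array(px)-[d["cx"],d["cy"]])/d["f"]
    if d["fish"]:
        th=np.hypot(*p); v=np.r_[p/max(th,1e-9)*np.sin(th),np.cos(th)]
    else: v=np.r_[p,1]
    C=-d["R"].T@d["t"]; w=d["R"].T@v
    return (C+w*(z-C[2])/w[2])[:2]
A=np.linspace(0,2*np.pi,60,endpoint=False)
def hullpts(d,xy,D,z0,z1):
    return np.vstack([proj(d,np.c_[xy[0]+D/2*np.cos(A),xy[1]+D/2*np.sin(A),np.full(60,z)]) for z in (z0,z1)])
def fit(d,px,mask,D,z0,z1):
    n,l,st,ce=cv2.connectedComponentsWithStats(mask.astype(np.uint8),connectivity=4)
    k=l[int(px[1]),int(px[0])]
    m=(l==k).astype(np.uint8); cs=cv2.findContours(m,cv2.RETR_EXTERNAL,cv2.CHAIN_APPROX_NONE)[0][0]
    f=np.zeros_like(m); cv2.drawContours(f,[cs],-1,1,-1)
    M=cv2.moments(f,True); c=np.array([M["m10"],M["m01"]])/M["m00"]
    def pred(xy):
        h=cv2.convexHull(hullpts(d,xy,D,z0,z1).astype(np.float32)); Mh=cv2.moments(h); return np.array([Mh["m10"],Mh["m01"]])/Mh["m00"],Mh["m00"]
    s=least_squares(lambda q:pred(q)[0]-c,inv(d,px,z1),diff_step=1e-3)
    return s.x,M["m00"],pred(s.x)[1],k
# name: D,z0,z1
OBJ=dict(slim=(.023,.044,.046),thick=(.032,0,.058),sticker=(.052,0,.024),bobbin=(.060,.022,.026),s48=(.048,0,.008),s62=(.062,0,.008),s76=(.076,0,.008),s90=(.09,0,.008),tin=(.062,0,.027))
E
python3 - <<'E'
from h import *
d=cam("top"); v=d["img"].max(2)
c=dict(slim=(350,326),thick=(205,300),sticker=(470,350),bobbin=(460,170),s48=(536,75),s62=(78,188),s76=(216,183),s90=(676,90),tin=(341,194))
for k,p in c.items():
    px=(p[0]/3+150,p[1]/3+135)
    for th in (80,120):
        r=fit(d,px,v>th,*OBJ[k]); print(k,th,np.round(r[0],4),"area",r[1],round(r[2]), "dia scale",round((r[1]/r[2])**.5,2))
s=cam("side"); 
for n,p in dict(slimtop=(177,178,.046),thicktop=(122,88,.058),bobtop=(421,212,.026),st=(240,290,.024),s48=(567,233,.008),s62=(157,52,.008),s76=(240,104,.008),s90=(680,325,.008),blueblk=(567,262,.04),orangeblk=(519,245,.04),yel=(470,272,.058),red=(367,275,.03)).items(): print(n,np.round(inv(s,(p[0]/3.2+185,p[1]/3.2+165),p[2]),4))
R=cv2.Rodrigues(np.zeros(3))[0]
from scipy.spatial.transform import Rotation as Ro
print(Ro.from_quat(manip.observe()["eef_rot"]).as_matrix().round(4))
E
```

```text
slim 80 [0.444  0.1076] area 121.0 81 dia scale 1.22
slim 120 [0.4441 0.108 ] area 104.0 81 dia scale 1.13
thick 80 [0.4617 0.2143] area 253.0 212 dia scale 1.09
thick 120 [0.4619 0.2142] area 234.0 212 dia scale 1.05
sticker 80 [0.4269 0.0023] area 470.0 412 dia scale 1.07
sticker 120 [0.4271 0.0024] area 444.0 411 dia scale 1.04
bobbin 80 [0.5715 0.0099] area 596.0 493 dia scale 1.1
bobbin 120 [0.5715 0.01  ] area 565.0 493 dia scale 1.07
s48 80 [ 0.663  -0.0386] area 325.0 302 dia scale 1.04
s48 120 [ 0.6632 -0.0387] area 308.0 302 dia scale 1.01
s62 80 [0.5605 0.3342] area 561.0 529 dia scale 1.03
s62 120 [0.5607 0.3342] area 533.0 529 dia scale 1.0
s76 80 [0.5681 0.2222] area 822.0 774 dia scale 1.03
s76 120 [0.5682 0.2225] area 789.0 774 dia scale 1.01
s90 80 [ 0.6413 -0.1425] area 1337.0 1043 dia scale 1.13
s90 120 [ 0.6476 -0.149 ] area 1134.0 1041 dia scale 1.04
tin 80 [0.5566 0.1194] area 543.0 571 dia scale 0.97
tin 120 [0.5565 0.119 ] area 489.0 571 dia scale 0.93
slimtop [0.4419 0.105 ]
thicktop [0.4602 0.2117]
bobtop [0.5739 0.0116]
st [0.4263 0.0032]
s48 [ 0.6597 -0.0393]
s62 [0.5559 0.3292]
s76 [0.5671 0.2233]
s90 [ 0.6499 -0.1528]
blueblk [ 0.6021 -0.0972]
orangeblk [ 0.589  -0.0673]
yel [ 0.5264 -0.0928]
red [ 0.4972 -0.032 ]
[[-9.370e-01  3.493e-01 -3.000e-04]
 [ 3.493e-01  9.370e-01 -6.000e-04]
 [ 1.000e-04 -7.000e-04 -1.000e+00]]
```

```bash
cat >> h.py <<'E'
from scipy.spatial.transform import Rotation as Ro
def go(x,y,z,yaw=None):
    """tool-axis fractions from present pose to world point; yaw = world angle of tool y line (deg)"""
    s=manip.observe(); R=Ro.from_quat(s["eef_rot"]).as_matrix()
    v=R.T@(np.array([x,y,z])-s["ee_pos"]); out=dict(zip("xyz",(v/.4).round(4)))
    a=np.degrees(np.arctan2(R[1,1],R[0,1]))
    if yaw is not None: out["wz"]=round(-(((yaw-a+90)%180)-90)/180,4)
    print("pos",s["ee_pos"].round(4),"yaw",round(a,1),"j6",s["joint_pos"][5].round(2),"->",out,"mm",round(np.linalg.norm(v)*1e3)); return out
E
python3 - <<'E'
from h import *
t=cam("top");s=cam("side")
a=np.array([.201,.539,.25]);b=np.array([.443,.107,.2])
for k in np.linspace(0,1,5):
    p=a+k*(b-a); print(p.round(3),proj(t,p).round(),proj(s,p).round())
# triangulate chair back rail end & cabinet corner
def tri(p,q):
    A=[]
    for d,u in((t,p),(s,q)):
        P=np.c_[d["R"],d["t"]]; x=(np.array(u)-[d["cx"],d["cy"]])/d["f"]; A+=[x[0]*P[2]-P[0],x[1]*P[2]-P[1]]
    v=np.linalg.svd(np.array(A))[2][-1]; return v[:3]/v[3]
print("chair post",tri((185,286),(130,133)), "cabinet top corners",tri((300,55),(407,140)),tri((378,95),(505,190)))
print("cab base",inv(s,(398,235),0),inv(s,(488,262),0), "s90pin",inv(t,(676/3+150,90/3+135),.008),"jar",inv(t,(301,112),.09),inv(s,(375,215),0))
go(.443,.107,.2)
E
```

```text
[0.201 0.539 0.25 ] [[ -5. 379.]] [[51. 88.]]
[0.262 0.431 0.238] [[ 70. 340.]] [[ 93. 102.]]
[0.322 0.323 0.225] [[140. 304.]] [[138. 118.]]
[0.382 0.215 0.213] [[205. 270.]] [[187. 135.]]
[0.443 0.107 0.2  ] [[266. 238.]] [[240. 153.]]
chair post [0.31938873 0.26127561 0.21492938] cabinet top corners [0.84526046 0.04209031 0.16338174] [ 0.82893804 -0.17716459  0.11735861]
cab base [ 0.74367433 -0.06418781] [ 0.82836598 -0.23332159] s90pin [ 0.64992315 -0.15382003] jar [0.74768533 0.03543412] [0.75958894 0.02503353]
pos [0.2008 0.5387 0.2531] yaw 69.6 j6 -0.13 -> {'x': np.float64(-0.9443), 'y': np.float64(-0.7997), 'z': np.float64(0.133)} mm 498
```

```bash
python3 -m crank '[{"z":-0.375,"claw":1},{"z":-0.375,"claw":1},{"z":-0.375,"claw":1},{"z":-0.375,"claw":1},{"z":-0.375,"claw":1}]'
python3 -m crank '[{"x":-0.315,"y":-0.267},{"x":-0.315,"y":-0.267},{"x":-0.315,"y":-0.267},{"x":-0.315,"y":-0.267},{"x":-0.315,"y":-0.267}]' | tail -3
python3 - <<'E'
from h import *
go(.443,.107,.2)
E
```

```text
pos [0.2008 0.5387 0.2531] yaw 69.6 j6 -0.13 -> {'x': np.float64(-0.9443), 'y': np.float64(-0.7997), 'z': np.float64(0.133)} mm 498schema error: expected keys claw, x, y, z, wx, wy, wz
schema error: expected keys claw, x, y, z, wx, wy, wz
```

```bash
python3 -m crank '[{"claw":1,"x":0,"y":0,"z":-0.375,"wx":0,"wy":0,"wz":0},{"claw":1,"x":0,"y":0,"z":-0.375,"wx":0,"wy":0,"wz":0},{"claw":1,"x":0,"y":0,"z":-0.375,"wx":0,"wy":0,"wz":0},{"claw":1,"x":0,"y":0,"z":-0.375,"wx":0,"wy":0,"wz":0}]'
python3 -m crank '[{"claw":1,"x":-0.315,"y":-0.267,"z":0,"wx":0,"wy":0,"wz":0},{"claw":1,"x":-0.315,"y":-0.267,"z":0,"wx":0,"wy":0,"wz":0},{"claw":1,"x":-0.315,"y":-0.267,"z":0,"wx":0,"wy":0,"wz":0},{"claw":1,"x":-0.315,"y":-0.267,"z":0,"wx":0,"wy":0,"wz":0},{"claw":1,"x":-0.315,"y":-0.267,"z":0,"wx":0,"wy":0,"wz":0}]'
python3 - <<'E'
from h import *
go(.443,.107,.2)
E
```

```text
t: 0.63
ee_pos: [0.2007, 0.5386, 0.4078]
eef_rot: [0.177, 0.984, 0.002, 0.001]
force: [1.0, -0.6, -0.1]
width: 1.002
grip_force: 0.0
t: 1.05
ee_pos: [0.284, 0.3902, 0.404]
eef_rot: [0.18, 0.984, -0.0, 0.001]
force: [-1.3, 0.3, 0.8]
width: 1.0
grip_force: 0.0
pos [0.284  0.3902 0.404 ] yaw 69.3 j6 -0.43 -> {'x': np.float64(-0.621), 'y': np.float64(-0.5222), 'z': np.float64(0.511)} mm 384
```

```bash
python3 -m crank '[{"claw":1,"x":-0.31,"y":-0.261,"z":0,"wx":0,"wy":0,"wz":0},{"claw":1,"x":-0.31,"y":-0.261,"z":0,"wx":0,"wy":0,"wz":0},{"claw":1,"x":-0.31,"y":-0.261,"z":0,"wx":0,"wy":0,"wz":0},{"claw":1,"x":-0.31,"y":-0.261,"z":0,"wx":0,"wy":0,"wz":0},{"claw":1,"x":-0.31,"y":-0.261,"z":0,"wx":0,"wy":0,"wz":0}]' >/dev/null
python3 -m crank '[{"claw":1,"x":-0.31,"y":-0.261,"z":0.2,"wx":0,"wy":0,"wz":0},{"claw":1,"x":-0.31,"y":-0.261,"z":0.2,"wx":0,"wy":0,"wz":0},{"claw":1,"x":-0.31,"y":-0.261,"z":0.2,"wx":0,"wy":0,"wz":0},{"claw":1,"x":-0.31,"y":-0.261,"z":0.2,"wx":0,"wy":0,"wz":0},{"claw":1,"x":-0.31,"y":-0.261,"z":0.2,"wx":0,"wy":0,"wz":0}]'
python3 - <<'E'
from h import *
go(.443,.107,.15)
w=cam("wrist"); cv2.imwrite("pics/w1.png",w["img"][:,:,::-1])
for n,p in dict(slim=(.443,.107,.046),thick=(.461,.213,.058),sticker=(.427,.0023,.024),bobbin=(.5725,.0105,.026),s48=(.662,-.039,.008),s76=(.568,.2225,.008),s62=(.5585,.332,.008),s90=(.649,-.153,.008)).items(): print(n,proj(w,p).round(1))
E
```

```text
t: 1.88
ee_pos: [0.442, 0.109, 0.3206]
eef_rot: [0.179, 0.984, -0.001, -0.001]
force: [-0.1, 0.7, -1.2]
width: 1.002
grip_force: 0.0
pos [0.442  0.109  0.3206] yaw 69.4 j6 -1.14 -> {'x': np.float64(-0.005), 'y': np.float64(-0.0028), 'z': np.float64(0.4264)} mm 171
slim [[279.7 179.5]]
thick [[366.8 165.5]]
sticker [[202.4 193.3]]
bobbin [[248.7 284.1]]
s48 [[243.3 332.4]]
s76 [[384.5 228.3]]
s62 [[447.7 197.3]]
s90 [[180.6 341.6]]
```

View pics/w1.png

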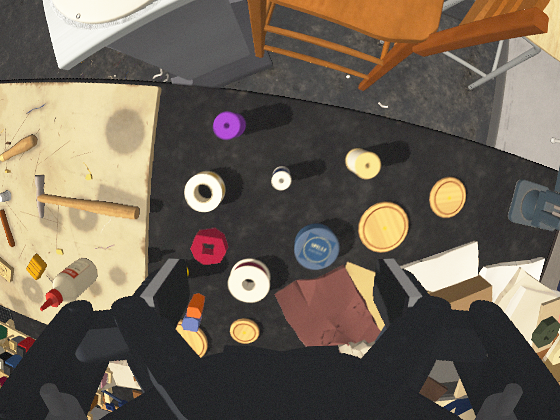

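Wrist view: slim spool (281,178), thick cream spool (368,163; the purple one at (228,125) and the yellow one at top-view (355,211) are decoys), sticker roll (204,191), bobbin (249,281; red hex box at (209,246) is not a reel), tin (317,246), stands 62/76/48/90 at (447,197), (383,227), (244,330), (195,340). Choice agrees with the close crop already viewed.

Run:
```python
from h import *
w=cam("wrist"); v=w["img"].max(2)
for k,p in dict(slim=(284,183),thick=(372,163),sticker=(192,191),bobbin=(238,281),s48=(244,330),s62=(447,200),s76=(383,230)).items():
    for th in (95,140):
        r=fit(w,p,v>th,*OBJ[k]); print(k,th,r[0].round(4),"dia scale",round((r[1]/r[2])**.5,2))
```

```text
slim 95 [0.4425 0.1094] dia scale 1.11
slim 140 [0.4437 0.1094] dia scale 1.04
thick 95 [0.4602 0.2151] dia scale 1.04
thick 140 [0.4602 0.2152] dia scale 1.02
sticker 95 [0.4256 0.0039] dia scale 1.02
sticker 140 [0.4258 0.0034] dia scale 1.0
bobbin 95 [0.5683 0.0133] dia scale 1.11
bobbin 140 [0.5682 0.0131] dia scale 1.1
s48 95 [ 0.662 -0.037] dia scale 1.0
s48 140 [ 0.6623 -0.0372] dia scale 0.97
s62 95 [0.5591 0.3354] dia scale 1.0
s62 140 [0.5593 0.3355] dia scale 0.98
s76 95 [0.5668 0.2237] dia scale 1.0
s76 140 [0.5669 0.2236] dia scale 0.99
```

```bash
python3 -m crank '[{"claw":0.2,"x":-0.003,"y":0,"z":0.4,"wx":0,"wy":0,"wz":0},{"claw":0.2,"x":-0.003,"y":0,"z":0.4,"wx":0,"wy":0,"wz":0},{"claw":0.2,"x":-0.003,"y":0,"z":0.4,"wx":0,"wy":0,"wz":0},{"claw":0.2,"x":-0.003,"y":0,"z":0.4,"wx":0,"wy":0,"wz":0},{"claw":0.2,"x":-0.003,"y":0,"z":0.4,"wx":0,"wy":0,"wz":0}]' >/dev/null
python3 - <<'E'
from h import *
go(.4432,.109,.035)
w=cam("wrist"); v=w["img"].max(2); cv2.imwrite("pics/w2.png",w["img"][:,:,::-1])
px=proj(w,(.4432,.109,.046))[0]; print(px)
for th in (95,140):
  for dx in (0,4,8):
    r=fit(w,px+[dx,dx],v>th,*OBJ["slim"]); print(r[0].round(4),round((r[1]/r[2])**.5,2))
E
```

```text
pos [0.4393 0.1125 0.158 ] yaw 69.6 j6 -1.13 -> {'x': np.float64(-0.0144), 'y': np.float64(-0.0039), 'z': np.float64(0.3073)} mm 123
[278.14606334 221.69381641]
[0.4426 0.1094] 1.11
[0.4426 0.1094] 1.11
[0.4426 0.1094] 1.11
[0.4445 0.1088] 1.03
[0.4445 0.1088] 1.03
[0.4445 0.1088] 1.03
```

View pics/w2.png

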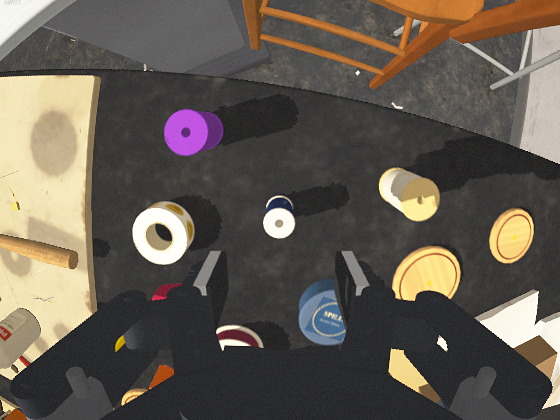

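```bash
python3 -m crank '[{"claw":0.2,"x":-0.012,"y":-0.004,"z":0.307,"wx":0,"wy":0,"wz":0},{"claw":0.2,"x":-0.012,"y":-0.004,"z":0.307,"wx":0,"wy":0,"wz":0},{"claw":0.2,"x":-0.012,"y":-0.004,"z":0.307,"wx":0,"wy":0,"wz":0},{"claw":0.2,"x":-0.012,"y":-0.004,"z":0.307,"wx":0,"wy":0,"wz":0},{"claw":0.2,"x":-0.012,"y":-0.004,"z":0.307,"wx":0,"wy":0,"wz":0}]'
python3 - <<'E'
from h import *
go(.444,.109,.035)
E
```

```text
t: 2.87
ee_pos: [0.4469, 0.1092, 0.0423]
eef_rot: [0.177, 0.984, -0.0, -0.0]
force: [0.4, 0.3, 0.7]
width: 0.602
grip_force: 0.0
pos [0.4469 0.1092 0.0423] yaw 69.6 j6 -1.14 -> {'x': np.float64(0.0066), 'y': np.float64(-0.0029), 'z': np.float64(0.0184)} mm 8
```

Correct x, lower, then close.

```bash
python3 -m crank '[{"claw":0.2,"x":0.006,"y":-0.003,"z":0.018,"wx":0,"wy":0,"wz":0},{"claw":0.2,"x":0.006,"y":-0.003,"z":0.018,"wx":0,"wy":0,"wz":0},{"claw":0.2,"x":0.006,"y":-0.003,"z":0.018,"wx":0,"wy":0,"wz":0}]'
python3 -m crank '[{"claw":-1,"x":0,"y":0,"z":0,"wx":0,"wy":0,"wz":0},{"claw":-1,"x":0,"y":0,"z":0,"wx":0,"wy":0,"wz":0},{"claw":-1,"x":0,"y":0,"z":0,"wx":0,"wy":0,"wz":0},{"claw":-1,"x":0,"y":0,"z":0,"wx":0,"wy":0,"wz":0},{"claw":-1,"x":0,"y":0,"z":0,"wx":0,"wy":0,"wz":0}]'
```

```text
t: 3.12
ee_pos: [0.4444, 0.1087, 0.0353]
eef_rot: [0.177, 0.984, 0.0, 0.001]
force: [0.7, -0.0, 0.3]
width: 0.6
grip_force: 0.0
t: 3.53
ee_pos: [0.4439, 0.1085, 0.0343]
eef_rot: [0.177, 0.984, 0.0, 0.001]
force: [-4.2, 0.1, 12.9]
width: 0.255
grip_force: 58.2
```

```bash
python3 -m crank '[{"claw":-1,"x":0,"y":0,"z":-0.1,"wx":0,"wy":0,"wz":0},{"claw":-1,"x":0,"y":0,"z":-0.2,"wx":0,"wy":0,"wz":0},{"claw":-1,"x":-0.05,"y":-0.012,"z":-0.25,"wx":0,"wy":0,"wz":0},{"claw":-1,"x":-0.15,"y":-0.036,"z":-0.25,"wx":0,"wy":0,"wz":0},{"claw":-1,"x":-0.23,"y":-0.056,"z":-0.25,"wx":0,"wy":0,"wz":0}]'
python3 -m crank '[{"claw":-1,"x":-0.1,"y":-0.025,"z":0,"wx":0,"wy":0,"wz":0},{"claw":-1,"x":-0.2,"y":-0.05,"z":0,"wx":0,"wy":0,"wz":0},{"claw":-1,"x":-0.3,"y":-0.073,"z":0,"wx":0,"wy":0,"wz":0},{"claw":-1,"x":-0.37,"y":-0.09,"z":0,"wx":0,"wy":0,"wz":0},{"claw":-1,"x":-0.41,"y":-0.1,"z":0,"wx":0,"wy":0,"wz":0}]'
python3 - <<'E'
from h import *
go(.6622,-.038,.044)
w=cam("wrist"); cv2.imwrite("pics/w3.png",w["img"][:,:,::-1])
E
```

```text
t: 3.95
ee_pos: [0.5239, 0.0546, 0.1358]
eef_rot: [0.177, 0.984, 0.0, 0.002]
force: [0.4, 1.0, -1.4]
width: 0.254
grip_force: 58.8
t: 4.37
ee_pos: [0.6636, -0.0417, 0.1329]
eef_rot: [0.178, 0.984, -0.0, 0.0]
force: [0.3, 0.3, 0.3]
width: 0.256
grip_force: 58.8
pos [ 0.6636 -0.0417  0.1329] yaw 69.5 j6 -1.39 -> {'x': np.float64(0.0066), 'y': np.float64(0.0074), 'z': np.float64(0.2222)} mm 89
```

View pics/w3.png

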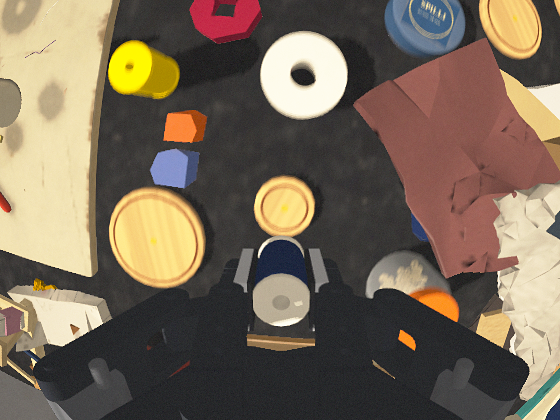

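Spool upright in the jaws, top face at (283,300); small stand's pin at (284,208), largest stand's pin at (153,241), bobbin (303,74).

Run:
```python
from h import *
w=cam("wrist"); v=w["img"].max(2); s=manip.observe()
print(s["ee_pos"])
print("pin48",inv(w,(284,208),.008),"pin90",inv(w,(153,241),.008),"bob top",inv(w,(303,74),.026))
for k,p in dict(s48=(284,200),s90=(153,230),bobbin=(290,60)).items():
    for th in (95,140):
        r=fit(w,p,v>th,*OBJ[k]); print(k,r[0].round(4),round((r[1]/r[2])**.5,2))
z=s["ee_pos"][2]+.046-.0343
print("spool", inv(w,(283,300),z))
OBJ["slim"]=(.023,z-.002,z)
r=fit(w,(270,305),v>110,*OBJ["slim"]); print(r)
go(.6622,-.038,.044)
```

```text
[ 0.6629956  -0.04120274  0.13261094]
pin48 [ 0.66415665 -0.03938523] pin90 [ 0.65234181 -0.15376103] bob top [0.57471736 0.00765327]
s48 [ 0.6611 -0.0372] 0.99
s48 [ 0.6611 -0.0372] 0.98
s90 [ 0.6493 -0.1515] 0.99
s90 [ 0.6495 -0.1518] 0.98
bobbin [0.572  0.0102] 1.02
bobbin [0.572  0.0102] 1.01
spool [ 0.66382274 -0.04100332]
(array([ 0.66432855, -0.04208865]), 2462.0, 2444.1755089820363, np.int32(51))
pos [ 0.663  -0.0412  0.1326] yaw 69.5 j6 -1.39 -> {'x': np.float64(0.0046), 'y': np.float64(0.0069), 'z': np.float64(0.2215)} mm 89
```

```bash
python3 -m crank '[{"claw":-1,"x":0.007,"y":0.0075,"z":0.09,"wx":0,"wy":0,"wz":0},{"claw":-1,"x":0.007,"y":0.0075,"z":0.17,"wx":0,"wy":0,"wz":0},{"claw":-1,"x":0.007,"y":0.0075,"z":0.2,"wx":0,"wy":0,"wz":0},{"claw":-1,"x":0.007,"y":0.0075,"z":0.212,"wx":0,"wy":0,"wz":0},{"claw":-1,"x":0.007,"y":0.0075,"z":0.212,"wx":0,"wy":0,"wz":0}]'
python3 - <<'E'
from h import *
go(.6615,-.0375,.043)
E
```

```text
t: 4.88
ee_pos: [0.6596, -0.0353, 0.0485]
eef_rot: [0.177, 0.984, -0.0, -0.0]
force: [1.2, -0.6, 0.2]
width: 0.255
grip_force: 58.8
pos [ 0.6596 -0.0353  0.0485] yaw 69.6 j6 -1.38 -> {'x': np.float64(-0.0063), 'y': np.float64(-0.0035), 'z': np.float64(0.0137)} mm 6
```

```bash
python3 -m crank '[{"claw":-1,"x":-0.004,"y":-0.003,"z":0.01,"wx":0,"wy":0,"wz":0},{"claw":-1,"x":-0.004,"y":-0.003,"z":0.01,"wx":0,"wy":0,"wz":0},{"claw":-1,"x":-0.004,"y":-0.003,"z":0.01,"wx":0,"wy":0,"wz":0}]'
python3 - <<'E'
from h import *
go(.6615,-.0375,.043)
w=cam("wrist");go(.6615,-.0375,.043)
E
```

```text
t: 5.13
ee_pos: [0.6616, -0.0374, 0.0458]
eef_rot: [0.178, 0.984, -0.0, 0.001]
force: [-0.5, -0.6, 0.4]
width: 0.254
grip_force: 58.8
pos [ 0.6616 -0.0374  0.0458] yaw 69.6 j6 -1.39 -> {'x': np.float64(0.0002), 'y': np.float64(-0.0002), 'z': np.float64(0.007)} mm 3
pos [ 0.6615 -0.0374  0.0457] yaw 69.6 j6 -1.39 -> {'x': np.float64(-0.0), 'y': np.float64(-0.0002), 'z': np.float64(0.0068)} mm 3
```

```bash
python3 -m crank '[{"claw":-1,"x":0,"y":0,"z":0.007,"wx":0,"wy":0,"wz":0},{"claw":-1,"x":0,"y":0,"z":0.007,"wx":0,"wy":0,"wz":0}]'
python3 -m crank '[{"claw":0.2,"x":0,"y":0,"z":0.007,"wx":0,"wy":0,"wz":0},{"claw":0.2,"x":0,"y":0,"z":0,"wx":0,"wy":0,"wz":0},{"claw":0.2,"x":0,"y":0,"z":0,"wx":0,"wy":0,"wz":0},{"claw":0.2,"x":0,"y":0,"z":0,"wx":0,"wy":0,"wz":0}]'
```

```text
t: 5.35
ee_pos: [0.6615, -0.0373, 0.0424]
eef_rot: [0.177, 0.984, -0.0, 0.001]
force: [0.8, 0.3, 3.0]
width: 0.259
grip_force: 59.2
t: 5.68
ee_pos: [0.6611, -0.0373, 0.0418]
eef_rot: [0.177, 0.984, -0.0, 0.0]
force: [-0.1, 0.7, 0.2]
width: 0.6
grip_force: 0.0
```

```bash
python3 -m crank '[{"claw":0.2,"x":0,"y":0,"z":-0.08,"wx":0,"wy":0,"wz":0},{"claw":0.2,"x":0,"y":0,"z":-0.18,"wx":0,"wy":0,"wz":0},{"claw":0.3,"x":0.02,"y":0.012,"z":-0.28,"wx":0,"wy":0,"wz":0},{"claw":0.4,"x":0.1,"y":0.06,"z":-0.32,"wx":0,"wy":0,"wz":0},{"claw":0.4,"x":0.18,"y":0.108,"z":-0.32,"wx":0,"wy":0,"wz":0}]'
python3 -m crank '[{"claw":0.4,"x":0.09,"y":0.053,"z":0,"wx":0,"wy":0,"wz":0},{"claw":0.4,"x":0.18,"y":0.106,"z":0,"wx":0,"wy":0,"wz":0},{"claw":0.4,"x":0.27,"y":0.16,"z":0,"wx":0,"wy":0,"wz":0},{"claw":0.4,"x":0.36,"y":0.215,"z":0,"wx":0,"wy":0,"wz":0},{"claw":0.4,"x":0.44,"y":0.263,"z":0,"wx":0,"wy":0,"wz":0}]'
python3 - <<'E'
from h import *
go(.460,.2145,.12)
E
```

```text
t: 6.1
ee_pos: [0.6098, 0.0281, 0.1743]
eef_rot: [0.178, 0.984, 0.0, 0.003]
force: [1.0, 1.0, 0.3]
width: 0.699
grip_force: 0.0
t: 6.52
ee_pos: [0.4788, 0.1898, 0.1699]
eef_rot: [0.177, 0.984, 0.0, 0.0]
force: [0.8, 1.1, 0.1]
width: 0.7
grip_force: 0.0
pos [0.4788 0.1898 0.1699] yaw 69.6 j6 -0.99 -> {'x': np.float64(0.0655), 'y': np.float64(0.0415), 'z': np.float64(0.1246)} mm 59
```

```bash
python3 -m crank '[{"claw":0.4,"x":0.066,"y":0.042,"z":0.06,"wx":0,"wy":0,"wz":0},{"claw":0.4,"x":0.066,"y":0.042,"z":0.1,"wx":0,"wy":0,"wz":0},{"claw":0.4,"x":0.066,"y":0.042,"z":0.1,"wx":0,"wy":0,"wz":0},{"claw":0.4,"x":0.066,"y":0.042,"z":0.1,"wx":0,"wy":0,"wz":0}]'
python3 - <<'E'
from h import *
w=cam("wrist"); v=w["img"].max(2); cv2.imwrite("pics/w4.png",w["img"][:,:,::-1])
px=proj(w,(.460,.2145,.058))[0]; print(px)
for k,p in dict(thick=px+[8,8]).items():
    for th in (95,140):
        r=fit(w,p,v>th,*OBJ[k]); print(k,r[0].round(4),round((r[1]/r[2])**.5,2))
# slim on stand from top
t=cam("top"); v=t["img"].max(2); cv2.imwrite("pics/top1.png",t["img"][:,:,::-1])
OBJ["slim"]=(.023,.052,.054); px=proj(t,(.662,-.038,.054))[0]; print(px,proj(t,(.662,-.038,.008)))
s=cam("side"); cv2.imwrite("pics/side1.png",cv2.resize(s["img"][170:300,200:440,::-1],None,fx=3,fy=3))
print(proj(s,(.662,-.038,.054)),proj(s,(.662,-.038,.008)))
go(.460,.2145,.04)
E
```

```text
t: 6.85
ee_pos: [0.4615, 0.2133, 0.1297]
eef_rot: [0.177, 0.984, -0.0, -0.0]
force: [0.7, -0.3, 0.8]
width: 0.702
grip_force: 0.0
[281.23991461 229.57167767]
thick [0.4607 0.2148] 1.03
thick [0.4607 0.2147] 1.02
[331.04049477 153.38205174] [[328.40244806 159.50931105]]
[[365.06818447 219.05372914]] [[362.57138709 237.21587166]]
pos [0.4626 0.2128 0.1308] yaw 69.5 j6 -0.93 -> {'x': np.float64(0.0079), 'y': np.float64(0.0014), 'z': np.float64(0.2269)} mm 91
```

View pics/side1.png

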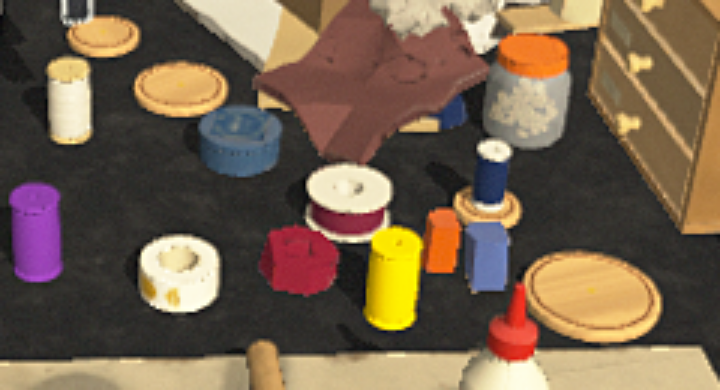

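Slim spool stands centred on the smallest stand (crop (490,175) over stand (487,208)). Now the thick spool.

```bash
python3 -m crank '[{"claw":0.4,"x":0.006,"y":0.003,"z":0.09,"wx":0,"wy":0,"wz":0},{"claw":0.4,"x":0.006,"y":0.003,"z":0.17,"wx":0,"wy":0,"wz":0},{"claw":0.4,"x":0.006,"y":0.003,"z":0.21,"wx":0,"wy":0,"wz":0},{"claw":0.4,"x":0.006,"y":0.003,"z":0.22,"wx":0,"wy":0,"wz":0},{"claw":0.4,"x":0.006,"y":0.003,"z":0.22,"wx":0,"wy":0,"wz":0}]'
python3 - <<'E'
from h import *
go(.4608,.2148,.042);w=cam("wrist");go(.4608,.2148,.042)
E
```

```text
t: 7.42
ee_pos: [0.4601, 0.2148, 0.0416]
eef_rot: [0.178, 0.984, -0.0, -0.0]
force: [0.2, 0.5, 1.1]
width: 0.701
grip_force: 0.0
pos [0.4601 0.2148 0.0416] yaw 69.5 j6 -0.93 -> {'x': np.float64(-0.0016), 'y': np.float64(0.0006), 'z': np.float64(-0.0011)} mm 1
pos [0.4606 0.2151 0.0427] yaw 69.5 j6 -0.93 -> {'x': np.float64(-0.0006), 'y': np.float64(-0.0005), 'z': np.float64(0.0016)} mm 1
```

```bash
python3 -m crank '[{"claw":-1,"x":0,"y":0,"z":0,"wx":0,"wy":0,"wz":0},{"claw":-1,"x":0,"y":0,"z":0,"wx":0,"wy":0,"wz":0},{"claw":-1,"x":0,"y":0,"z":0,"wx":0,"wy":0,"wz":0},{"claw":-1,"x":0,"y":0,"z":0,"wx":0,"wy":0,"wz":0},{"claw":-1,"x":0,"y":0,"z":0,"wx":0,"wy":0,"wz":0}]'
python3 -m crank '[{"claw":-1,"x":0,"y":0,"z":-0.1,"wx":0,"wy":0,"wz":0},{"claw":-1,"x":0,"y":0,"z":-0.18,"wx":0,"wy":0,"wz":0},{"claw":-1,"x":-0.01,"y":0.03,"z":-0.2,"wx":0,"wy":0,"wz":0},{"claw":-1,"x":-0.042,"y":0.12,"z":-0.2,"wx":0,"wy":0,"wz":0},{"claw":-1,"x":-0.073,"y":0.21,"z":-0.2,"wx":0,"wy":0,"wz":0}]'
python3 -m crank '[{"claw":-1,"x":-0.025,"y":0.08,"z":0,"wx":0,"wy":0,"wz":0},{"claw":-1,"x":-0.054,"y":0.145,"z":0,"wx":0,"wy":0,"wz":0},{"claw":-1,"x":-0.054,"y":0.157,"z":0,"wx":0,"wy":0,"wz":0},{"claw":-1,"x":-0.054,"y":0.157,"z":0,"wx":0,"wy":0,"wz":0}]'
python3 - <<'E'
from h import *
w=cam("wrist"); v=w["img"].max(2); cv2.imwrite("pics/w5.png",w["img"][:,:,::-1])
px=proj(w,(.5597,.3348,.008))[0]; print(px)
for th in (95,140):
        r=fit(w,px-[0,8],v>th,*OBJ["s62"]); print(r[0].round(4),round((r[1]/r[2])**.5,2))
go(.5597,.3348,.05)
E
```

```text
t: 7.88
ee_pos: [0.4606, 0.2154, 0.0433]
eef_rot: [0.177, 0.984, 0.0, 0.001]
force: [-0.9, -2.5, 10.8]
width: 0.366
grip_force: 58.7
t: 8.3
ee_pos: [0.5177, 0.2846, 0.1244]
eef_rot: [0.178, 0.984, 0.001, 0.002]
force: [1.0, -0.9, -0.5]
width: 0.364
grip_force: 59.6
t: 8.63
ee_pos: [0.5592, 0.3363, 0.1217]
eef_rot: [0.177, 0.984, 0.0, 0.0]
force: [0.8, -1.0, 0.2]
width: 0.363
grip_force: 59.6
[278.63121934 215.10079362]
[0.6018 0.3201] 1.7
[0.6018 0.3201] 1.69
pos [0.5585 0.3353 0.1217] yaw 69.6 j6 -0.79 -> {'x': np.float64(-0.0033), 'y': np.float64(-0.0002), 'z': np.float64(0.1793)} mm 72
```

View pics/w5.png

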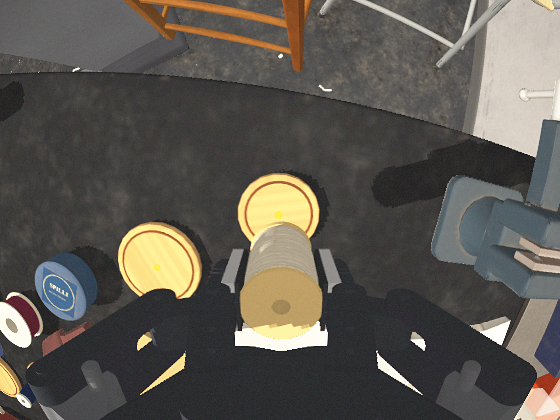

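Thick spool held upright, top centre ≈(281,305); stand pin at (278,215), matching the prediction (278.6,215.1).

```bash
python3 -m crank '[{"claw":-1,"x":-0.003,"y":-0.001,"z":0.08,"wx":0,"wy":0,"wz":0},{"claw":-1,"x":-0.003,"y":-0.001,"z":0.14,"wx":0,"wy":0,"wz":0},{"claw":-1,"x":-0.003,"y":-0.001,"z":0.162,"wx":0,"wy":0,"wz":0},{"claw":-1,"x":-0.003,"y":-0.001,"z":0.165,"wx":0,"wy":0,"wz":0},{"claw":-1,"x":-0.003,"y":-0.001,"z":0.165,"wx":0,"wy":0,"wz":0}]'
python3 - <<'E'
from h import *
w=cam("wrist");go(.5597,.3348,.0513)
E
```

```text
t: 9.1
ee_pos: [0.5596, 0.3339, 0.0566]
eef_rot: [0.178, 0.984, -0.0, 0.0]
force: [0.5, 0.2, -0.3]
width: 0.363
grip_force: 59.6
pos [0.56   0.3342 0.0574] yaw 69.5 j6 -0.79 -> {'x': np.float64(0.0013), 'y': np.float64(0.001), 'z': np.float64(0.0152)} mm 6
```

```bash
python3 -m crank '[{"claw":-1,"x":0.001,"y":0.001,"z":0.01,"wx":0,"wy":0,"wz":0},{"claw":-1,"x":0.001,"y":0.001,"z":0.015,"wx":0,"wy":0,"wz":0},{"claw":-1,"x":0.001,"y":0.001,"z":0.015,"wx":0,"wy":0,"wz":0}]'
python3 -m crank '[{"claw":0.3,"x":0,"y":0,"z":0,"wx":0,"wy":0,"wz":0},{"claw":0.4,"x":0,"y":0,"z":0,"wx":0,"wy":0,"wz":0},{"claw":0.4,"x":0,"y":0,"z":0,"wx":0,"wy":0,"wz":0},{"claw":0.4,"x":0,"y":0,"z":0,"wx":0,"wy":0,"wz":0}]'
python3 -m crank '[{"claw":0.4,"x":0,"y":0,"z":-0.08,"wx":0,"wy":0,"wz":0},{"claw":0.5,"x":0,"y":0,"z":-0.18,"wx":0,"wy":0,"wz":0},{"claw":0.8,"x":0,"y":0,"z":-0.26,"wx":0,"wy":0,"wz":0},{"claw":1,"x":0,"y":0,"z":-0.26,"wx":0,"wy":0,"wz":0}]'
python3 - <<'E'
from h import *
go(.4265,.003,.1513,90)
E
```

```text
t: 9.4
ee_pos: [0.56, 0.3352, 0.0513]
eef_rot: [0.177, 0.984, 0.001, 0.001]
force: [-1.1, -0.3, 9.6]
width: 0.366
grip_force: 60.2
t: 9.73
ee_pos: [0.5594, 0.3349, 0.0497]
eef_rot: [0.177, 0.984, -0.0, 0.0]
force: [-0.4, -0.4, 0.5]
width: 0.696
grip_force: 0.0
t: 10.07
ee_pos: [0.5614, 0.3358, 0.161]
eef_rot: [0.177, 0.984, 0.003, 0.004]
force: [0.8, -0.0, 0.7]
width: 0.987
grip_force: 0.0
pos [0.5614 0.3358 0.161 ] yaw 69.6 j6 -0.79 -> {'x': np.float64(0.0256), 'y': np.float64(-0.8976), 'z': np.float64(0.0185), 'wz': np.float64(-0.1135)} mm 359
```

```bash
python3 -m crank '[{"claw":1,"x":0.002,"y":-0.08,"z":0,"wx":0,"wy":0,"wz":0},{"claw":1,"x":0.005,"y":-0.18,"z":0,"wx":0,"wy":0,"wz":0},{"claw":1,"x":0.007,"y":-0.28,"z":0,"wx":0,"wy":0,"wz":0},{"claw":1,"x":0.01,"y":-0.38,"z":0,"wx":0,"wy":0,"wz":0},{"claw":1,"x":0.013,"y":-0.47,"z":0,"wx":0,"wy":0,"wz":0}]' >/dev/null
python3 -m crank '[{"claw":1,"x":0.002,"y":-0.1,"z":0.01,"wx":0,"wy":0,"wz":0},{"claw":1,"x":0.005,"y":-0.2,"z":0.03,"wx":0,"wy":0,"wz":0},{"claw":1,"x":0.008,"y":-0.3,"z":0.05,"wx":0,"wy":0,"wz":0},{"claw":1,"x":0.012,"y":-0.39,"z":0.07,"wx":0,"wy":0,"wz":0},{"claw":1,"x":0.012,"y":-0.425,"z":0.08,"wx":0,"wy":0,"wz":0}]'
python3 - <<'E'
from h import *
w=cam("wrist"); v=w["img"].max(2); cv2.imwrite("pics/w6.png",w["img"][:,:,::-1])
px=proj(w,(.4265,.003,.024))[0]; print(px)
for th in (95,140):
        r=fit(w,px+[20,0],v>th,*OBJ["sticker"]); print(r[0].round(4),round((r[1]/r[2])**.5,2))
go(.4265,.003,.025)
t=cam("top"); v=t["img"].max(2); cv2.imwrite("pics/top2.png",cv2.resize(t["img"][135:305,150:410,::-1],None,fx=3,fy=3,interpolation=cv2.INTER_CUBIC))
px=proj(t,(.5597,.3348,.066))[0]; print((px-[150,135])*3)
E
```

```text
t: 10.9
ee_pos: [0.423, 0.0002, 0.1209]
eef_rot: [0.178, 0.984, -0.0, -0.0]
force: [0.6, 0.3, 0.6]
width: 0.999
grip_force: 0.0
[285.91460126 223.59065556]
[0.4252 0.0022] 1.04
[0.4254 0.002 ] 1.02
pos [ 4.230e-01 -4.000e-04  1.206e-01] yaw 69.4 j6 -1.39 -> {'x': np.float64(-0.0054), 'y': np.float64(0.0113), 'z': np.float64(0.239)} mm 96
[ 54.06203076 170.96950619]
```

View pics/top2.png

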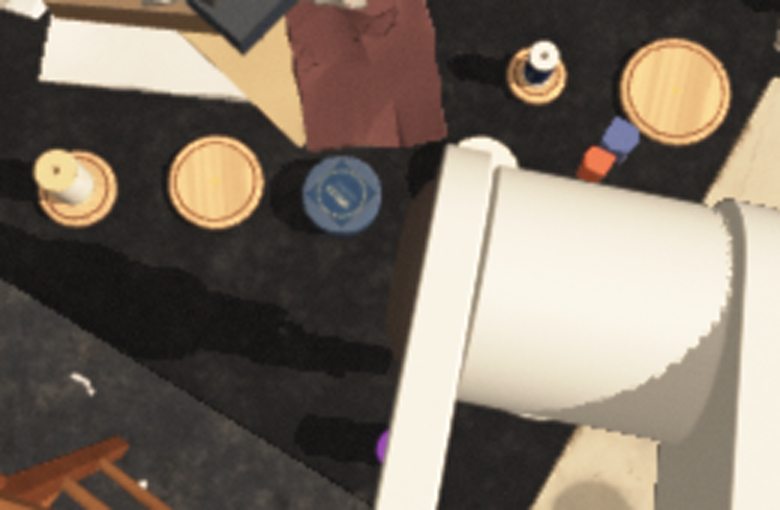

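Both spools on their stands (crop (58,171) and (544,53)). Descending on the sticker roll.

```bash
python3 -m crank '[{"claw":1,"x":-0.005,"y":0.01,"z":0.09,"wx":0,"wy":0,"wz":0},{"claw":1,"x":-0.005,"y":0.01,"z":0.17,"wx":0,"wy":0,"wz":0},{"claw":1,"x":-0.005,"y":0.01,"z":0.22,"wx":0,"wy":0,"wz":0},{"claw":1,"x":-0.005,"y":0.01,"z":0.234,"wx":0,"wy":0,"wz":0},{"claw":1,"x":-0.005,"y":0.01,"z":0.234,"wx":0,"wy":0,"wz":0}]'
python3 - <<'E'
from h import *
w=cam("wrist");go(.4262,.0025,.026);cv2.imwrite("pics/w7.png",w["img"][:,:,::-1])
t=cam("top");cv2.imwrite("pics/top3.png",t["img"][:,:,::-1])
E
```

```text
t: 11.42
ee_pos: [0.4279, 0.0066, 0.0273]
eef_rot: [0.177, 0.984, -0.0, -0.001]
force: [-0.2, -0.2, -1.4]
width: 1.002
grip_force: 0.0
pos [0.4286 0.0063 0.0285] yaw 69.6 j6 -1.38 -> {'x': np.float64(0.0023), 'y': np.float64(-0.0111), 'z': np.float64(0.0064)} mm 5
```

View pics/w7.png

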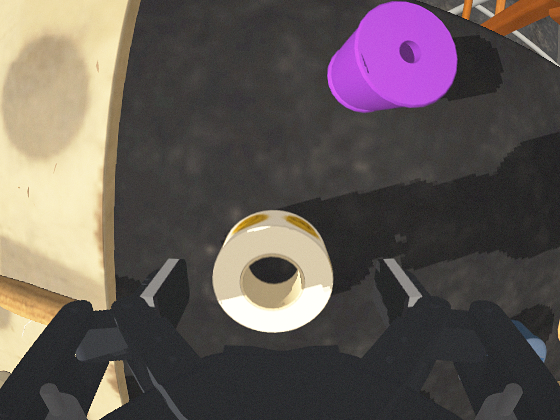

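Roll centred between jaws but ~4 mm off along y, as computed; correct and close.

```bash
python3 -m crank '[{"claw":1,"x":0.002,"y":-0.01,"z":0.006,"wx":0,"wy":0,"wz":0},{"claw":1,"x":0.002,"y":-0.01,"z":0.006,"wx":0,"wy":0,"wz":0},{"claw":1,"x":0.002,"y":-0.01,"z":0.006,"wx":0,"wy":0,"wz":0}]'
python3 -m crank '[{"claw":-1,"x":0,"y":0,"z":0,"wx":0,"wy":0,"wz":0},{"claw":-1,"x":0,"y":0,"z":0,"wx":0,"wy":0,"wz":0},{"claw":-1,"x":0,"y":0,"z":0,"wx":0,"wy":0,"wz":0},{"claw":-1,"x":0,"y":0,"z":0,"wx":0,"wy":0,"wz":0},{"claw":-1,"x":0,"y":0,"z":0,"wx":0,"wy":0,"wz":0}]'
python3 - <<'E'
from h import *
w=cam("wrist");v=w["img"].max(2)
for th in (95,140):
  r=fit(w,(250,300),v>th,*OBJ["sticker"]); print(r[0].round(4),round((r[1]/r[2])**.5,2))
go(.567,.2233,.1)
E
```

```text
t: 11.77
ee_pos: [0.4264, 0.0022, 0.0265]
eef_rot: [0.178, 0.984, -0.0, 0.001]
force: [-0.3, 0.8, -0.5]
width: 1.003
grip_force: 0.0
t: 12.18
ee_pos: [0.4263, 0.0024, 0.0263]
eef_rot: [0.177, 0.984, -0.0, 0.0]
force: [-5.8, 0.4, 14.8]
width: 0.588
grip_force: 60.0
[0.4254 0.0032] 1.0
[0.4254 0.0031] 1.0
pos [0.4263 0.0024 0.0263] yaw 69.6 j6 -1.39 -> {'x': np.float64(-0.1369), 'y': np.float64(0.6403), 'z': np.float64(-0.1842)} mm 272
```

```bash
python3 -m crank '[{"claw":-1,"x":0,"y":0,"z":-0.09,"wx":0,"wy":0,"wz":0},{"claw":-1,"x":0,"y":0,"z":-0.17,"wx":0,"wy":0,"wz":0},{"claw":-1,"x":-0.01,"y":0.05,"z":-0.21,"wx":0,"wy":0,"wz":0},{"claw":-1,"x":-0.03,"y":0.14,"z":-0.22,"wx":0,"wy":0,"wz":0},{"claw":-1,"x":-0.05,"y":0.234,"z":-0.22,"wx":0,"wy":0,"wz":0}]'
python3 -m crank '[{"claw":-1,"x":-0.02,"y":0.094,"z":0,"wx":0,"wy":0,"wz":0},{"claw":-1,"x":-0.04,"y":0.19,"z":0,"wx":0,"wy":0,"wz":0},{"claw":-1,"x":-0.06,"y":0.28,"z":0,"wx":0,"wy":0,"wz":0},{"claw":-1,"x":-0.08,"y":0.36,"z":0,"wx":0,"wy":0,"wz":0},{"claw":-1,"x":-0.087,"y":0.406,"z":0,"wx":0,"wy":0,"wz":0}]'
python3 - <<'E'
from h import *
w=cam("wrist"); v=w["img"].max(2); cv2.imwrite("pics/w8.png",w["img"][:,:,::-1])
print(proj(w,(.567,.2233,.008)))
w=cam("wrist");go(.567,.2233,.0345)
E
```

```text
t: 12.65
ee_pos: [0.4788, 0.0838, 0.1159]
eef_rot: [0.179, 0.984, 0.0, 0.002]
force: [1.0, -2.1, -0.4]
width: 0.586
grip_force: 63.1
t: 13.07
ee_pos: [0.5682, 0.226, 0.1132]
eef_rot: [0.177, 0.984, 0.0, -0.0]
force: [0.7, -0.8, -0.8]
width: 0.586
grip_force: 63.1
[[276.10607199 216.83287661]]
pos [0.5676 0.2256 0.113 ] yaw 69.7 j6 -0.96 -> {'x': np.float64(-0.0007), 'y': np.float64(-0.006), 'z': np.float64(0.1962)} mm 79
```

View pics/w8.png

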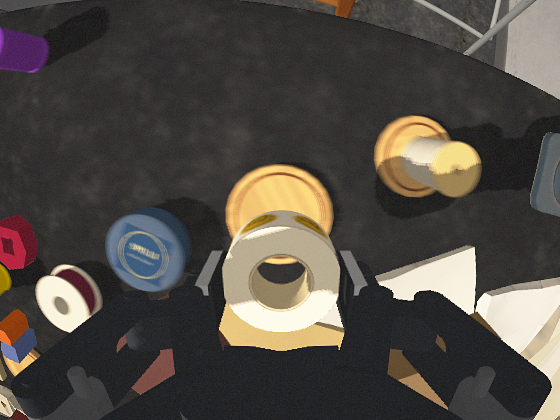

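Roll held level; stand 76 visible (extent 226–333, blurred by motion). Compare its outline with the prediction in a still frame.

Run:
```python
from h import *
w=cam("wrist"); v=w["img"].max(2)>95
def ext(m): 
    ys,xs=np.nonzero(m); return xs.min(),xs.max(),ys.min()
n,l,_,_=cv2.connectedComponentsWithStats(v.astype(np.uint8),connectivity=4); k=l[175,280]
m=(l==k); m[208:]=0; m[:, :200]=0; m[:,350:]=0; print("seen",ext(m))
def pr(xy):
    h=hullpts(w,xy,.076,0,.008); h=h[h[:,1]<208]; return h[:,0].min(),h[:,0].max(),h[:,1].min()
e=np.array(ext(m),float)+[-.5,.5,-.5]
s=least_squares(lambda q:np.array(pr(q))-e,[.567,.2233],diff_step=1e-3); print(s.x.round(4),s.fun.round(1))
s=manip.observe()["ee_pos"]; print(s)
go(.567,.2233,.0345)
```

```text
seen (np.int64(225), np.int64(327), np.int64(164))
[0.5665 0.2226] [ 0.6 -0.6 -0. ]
[0.5669061  0.22424046 0.11293685]
pos [0.5669 0.2242 0.1129] yaw 69.7 j6 -0.97 -> {'x': np.float64(-0.0012), 'y': np.float64(-0.002), 'z': np.float64(0.1961)} mm 78
```

```bash
python3 -m crank '[{"claw":-1,"x":-0.003,"y":-0.003,"z":0.09,"wx":0,"wy":0,"wz":0},{"claw":-1,"x":-0.003,"y":-0.003,"z":0.15,"wx":0,"wy":0,"wz":0},{"claw":-1,"x":-0.003,"y":-0.003,"z":0.178,"wx":0,"wy":0,"wz":0},{"claw":-1,"x":-0.003,"y":-0.003,"z":0.182,"wx":0,"wy":0,"wz":0},{"claw":-1,"x":-0.003,"y":-0.003,"z":0.182,"wx":0,"wy":0,"wz":0}]'
python3 - <<'E'
from h import *
w=cam("wrist");w=cam("wrist");go(.5674,.2228,.0345)
E
```

```text
t: 13.63
ee_pos: [0.5675, 0.2212, 0.0412]
eef_rot: [0.178, 0.984, -0.0, -0.0]
force: [-0.2, 0.1, -0.7]
width: 0.579
grip_force: 63.1
pos [0.5683 0.2216 0.0426] yaw 69.5 j6 -0.97 -> {'x': np.float64(0.0032), 'y': np.float64(0.002), 'z': np.float64(0.0201)} mm 8
```

```bash
python3 -m crank '[{"claw":-1,"x":0.003,"y":0.002,"z":0.01,"wx":0,"wy":0,"wz":0},{"claw":-1,"x":0.003,"y":0.002,"z":0.016,"wx":0,"wy":0,"wz":0},{"claw":-1,"x":0.003,"y":0.002,"z":0.02,"wx":0,"wy":0,"wz":0},{"claw":-1,"x":0.003,"y":0.002,"z":0.02,"wx":0,"wy":0,"wz":0}]'
python3 -m crank '[{"claw":0.5,"x":0,"y":0,"z":0,"wx":0,"wy":0,"wz":0},{"claw":0.6,"x":0,"y":0,"z":0,"wx":0,"wy":0,"wz":0},{"claw":0.6,"x":0,"y":0,"z":0,"wx":0,"wy":0,"wz":0},{"claw":0.6,"x":0,"y":0,"z":0,"wx":0,"wy":0,"wz":0}]'
python3 -m crank '[{"claw":0.6,"x":0,"y":0,"z":-0.08,"wx":0,"wy":0,"wz":0},{"claw":0.6,"x":0,"y":0,"z":-0.16,"wx":0,"wy":0,"wz":0},{"claw":0.8,"x":0,"y":0,"z":-0.26,"wx":0,"wy":0,"wz":0},{"claw":1,"x":0,"y":0,"z":-0.26,"wx":0,"wy":0,"wz":0}]'
python3 - <<'E'
from h import *
w=cam("wrist");w=cam("wrist");cv2.imwrite("pics/w9.png",w["img"][:,:,::-1])
v=w["img"].max(2)
print("roll px",proj(w,(.567,.223,.032)))
go(.572,.0105,.14,69.6)
t=cam("top");cv2.imwrite("pics/top4.png",t["img"][:,:,::-1])
E
```

```text
t: 14.07
ee_pos: [0.567, 0.223, 0.0344]
eef_rot: [0.177, 0.984, 0.0, 0.001]
force: [-7.8, -2.5, 16.6]
width: 0.581
grip_force: 65.3
t: 14.4
ee_pos: [0.5667, 0.2228, 0.0328]
eef_rot: [0.177, 0.984, -0.0, -0.0]
force: [0.1, 0.4, 0.1]
width: 0.795
grip_force: 0.0
t: 14.73
ee_pos: [0.5692, 0.2235, 0.1445]
eef_rot: [0.177, 0.984, 0.002, 0.004]
force: [1.8, -0.4, 2.1]
width: 0.996
grip_force: 0.0
roll px [[278.64210185 213.14743543]]
pos [0.5674 0.223  0.1385] yaw 69.6 j6 -0.97 -> {'x': np.float64(-0.1963), 'y': np.float64(-0.4939), 'z': np.float64(-0.004), 'wz': np.float64(-0.0002)} mm 213
```

View pics/w9.png

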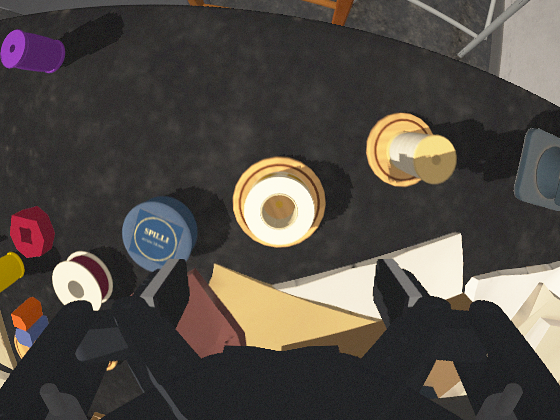

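Roll centred on stand 76 (centre (279,211) vs predicted (278.6,213)). Next the bobbin; check finger clearances.

Run:
```python
from h import *
t=cam("top"); im=t["img"][:,:,::-1].copy(); im=cv2.resize(im,None,fx=4,fy=4,interpolation=cv2.INTER_CUBIC)
for c,col in (((.572,.0103),(0,255,0)),((.649,-.152),(255,255,0))):
    for yaw,cc in ((69.6,col),):
        u=np.array([np.cos(np.radians(yaw)),np.sin(np.radians(yaw))]);n=np.array([-u[1],u[0]])
        for s in (1,-1):
            q=[np.r_[np.array(c)+s*a*u+b*n,.02] for a,b in((.040,.011),(.055,.011),(.055,-.011),(.040,-.011))]
            cv2.polylines(im,[(proj(t,np.array(q))*4+1.5).astype(np.int32)],True,cc,2)
cv2.imwrite("pics/clr.png",im[540:1000,1020:1660])
go(.572,.0105,.14)
```

```text
pos [0.5664 0.2227 0.136 ] yaw 69.6 j6 -0.97 -> {'x': np.float64(-0.1985), 'y': np.float64(-0.4923), 'z': np.float64(-0.0098)} mm 212
```

View pics/clr.png

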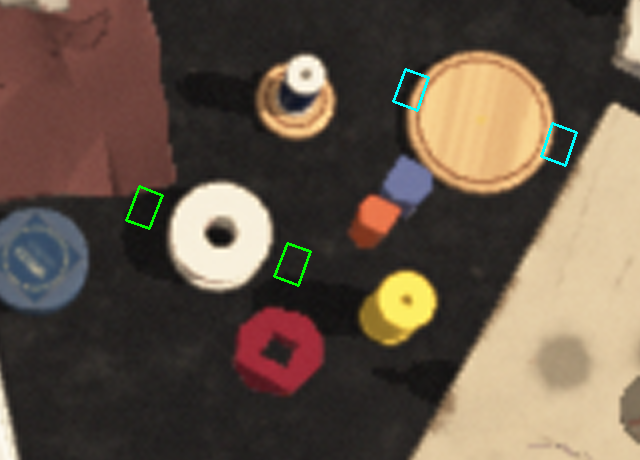

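Planned fingers at yaw 69.6° sit near the cloth at (145,207); yaw 95° clears cloth, tin and red box. For the placing, 69.6° clears the blocks.

```bash
python3 -m crank '[{"claw":0.85,"x":-0.03,"y":-0.08,"z":0,"wx":0,"wy":0,"wz":0},{"claw":0.85,"x":-0.067,"y":-0.167,"z":0,"wx":0,"wy":0,"wz":0},{"claw":0.85,"x":-0.1,"y":-0.25,"z":0,"wx":0,"wy":0,"wz":0},{"claw":0.85,"x":-0.134,"y":-0.33,"z":0,"wx":0,"wy":0,"wz":-0.035},{"claw":0.85,"x":-0.17,"y":-0.42,"z":0,"wx":0,"wy":0,"wz":-0.07}]'
python3 - <<'E'
from h import *
go(.572,.0105,.12,95)
E
```

```text
t: 15.35
ee_pos: [0.571, 0.041, 0.1354]
eef_rot: [0.067, 0.998, 0.0, -0.001]
force: [1.4, 0.4, 0.4]
width: 0.923
grip_force: 0.0
pos [0.571  0.041  0.1354] yaw 82.4 j6 -1.5 -> {'x': np.float64(-0.0126), 'y': np.float64(-0.0752), 'z': np.float64(0.0385), 'wz': np.float64(-0.0702)} mm 34
```

```bash
python3 -m crank '[{"claw":0.85,"x":-0.012,"y":-0.06,"z":0.02,"wx":0,"wy":0,"wz":-0.035},{"claw":0.85,"x":-0.012,"y":-0.076,"z":0.038,"wx":0,"wy":0,"wz":-0.07},{"claw":0.85,"x":-0.012,"y":-0.076,"z":0.038,"wx":0,"wy":0,"wz":-0.07},{"claw":0.85,"x":-0.012,"y":-0.076,"z":0.038,"wx":0,"wy":0,"wz":-0.07}]'
python3 - <<'E'
from h import *
w=cam("wrist");w=cam("wrist");cv2.imwrite("pics/w10.png",w["img"][:,:,::-1])
v=w["img"].min(2); px=proj(w,(.572,.0103,.026))[0]; print(px)
for th in (95,130):
  r=fit(w,px+[22,0],v>th,*OBJ["bobbin"]); print(r[0].round(4),round((r[1]/r[2])**.5,2))
go(.572,.0103,.028,95)
E
```

```text
t: 15.68
ee_pos: [0.5718, 0.0114, 0.1205]
eef_rot: [-0.039, 0.999, 0.0, -0.001]
force: [0.2, -0.2, -0.1]
width: 0.924
grip_force: 0.0
[277.88297167 220.92247839]
[0.571  0.0103] 1.03
[0.571  0.0103] 1.03
pos [0.5723 0.0123 0.1215] yaw 94.5 j6 -1.76 -> {'x': np.float64(0.0009), 'y': np.float64(-0.0049), 'z': np.float64(0.2337), 'wz': np.float64(-0.0028)} mm 94
```

```bash
python3 -m crank '[{"claw":0.85,"x":0.002,"y":-0.005,"z":0.09,"wx":0,"wy":0,"wz":0},{"claw":0.85,"x":0.002,"y":-0.005,"z":0.16,"wx":0,"wy":0,"wz":0},{"claw":0.85,"x":0.002,"y":-0.005,"z":0.21,"wx":0,"wy":0,"wz":0},{"claw":0.85,"x":0.002,"y":-0.005,"z":0.232,"wx":0,"wy":0,"wz":0},{"claw":0.85,"x":0.002,"y":-0.005,"z":0.232,"wx":0,"wy":0,"wz":0}]'
python3 - <<'E'
from h import *
w=cam("wrist");w=cam("wrist");cv2.imwrite("pics/w11.png",w["img"][:,:,::-1])
go(.5715,.0103,.027)
E
```

```text
t: 16.2
ee_pos: [0.5709, 0.0103, 0.0273]
eef_rot: [-0.04, 0.999, 0.0, -0.001]
force: [-0.6, 0.2, -0.7]
width: 0.926
grip_force: 0.0
pos [0.5723 0.0098 0.0299] yaw 94.7 j6 -1.77 -> {'x': np.float64(0.0018), 'y': np.float64(0.0013), 'z': np.float64(0.0073)} mm 3
```

View pics/w11.png

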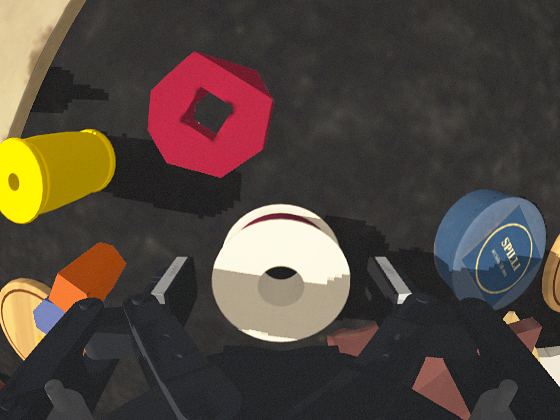

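Bobbin at (281,285) is well between the jaws (185–375); nothing is touched. Final adjustment and close.

```bash
python3 -m crank '[{"claw":0.85,"x":0.002,"y":0.001,"z":0.007,"wx":0,"wy":0,"wz":0},{"claw":0.85,"x":0.002,"y":0.001,"z":0.007,"wx":0,"wy":0,"wz":0}]'
python3 -m crank '[{"claw":-1,"x":0,"y":0,"z":0,"wx":0,"wy":0,"wz":0},{"claw":-1,"x":0,"y":0,"z":0,"wx":0,"wy":0,"wz":0},{"claw":-1,"x":0,"y":0,"z":0,"wx":0,"wy":0,"wz":0},{"claw":-1,"x":0,"y":0,"z":0,"wx":0,"wy":0,"wz":0},{"claw":-1,"x":0,"y":0,"z":0,"wx":0,"wy":0,"wz":0}]'
python3 -m crank '[{"claw":-1,"x":0,"y":0,"z":-0.09,"wx":0,"wy":0,"wz":0},{"claw":-1,"x":0,"y":0,"z":-0.18,"wx":0,"wy":0,"wz":0},{"claw":-1,"x":0,"y":0,"z":-0.22,"wx":0,"wy":0,"wz":0},{"claw":-1,"x":0,"y":0,"z":-0.22,"wx":0,"wy":0,"wz":0}]'
python3 - <<'E'
from h import *
w=cam("wrist");go(.6495,-.152,.12,69.6)
E
```

```text
t: 16.47
ee_pos: [0.5713, 0.0098, 0.0271]
eef_rot: [-0.041, 0.999, -0.0, 0.001]
force: [-1.1, -0.1, -1.4]
width: 0.928
grip_force: 0.0
t: 16.88
ee_pos: [0.5713, 0.0096, 0.0273]
eef_rot: [-0.041, 0.999, -0.0, 0.001]
force: [-3.5, 1.4, 10.7]
width: 0.681
grip_force: 62.7
t: 17.22
ee_pos: [0.5727, 0.0095, 0.1188]
eef_rot: [-0.041, 0.999, -0.001, 0.003]
force: [0.6, 0.3, -0.0]
width: 0.679
grip_force: 64.8
pos [0.5718 0.0096 0.1163] yaw 94.7 j6 -1.77 -> {'x': np.float64(-0.1608), 'y': np.float64(-0.4184), 'z': np.float64(-0.0082), 'wz': np.float64(0.1393)} mm 179
```

```bash
python3 -m crank '[{"claw":-1,"x":-0.03,"y":-0.08,"z":0,"wx":0,"wy":0,"wz":0.03},{"claw":-1,"x":-0.065,"y":-0.17,"z":0,"wx":0,"wy":0,"wz":0.06},{"claw":-1,"x":-0.1,"y":-0.26,"z":0,"wx":0,"wy":0,"wz":0.09},{"claw":-1,"x":-0.13,"y":-0.345,"z":0,"wx":0,"wy":0,"wz":0.12},{"claw":-1,"x":-0.153,"y":-0.398,"z":0,"wx":0,"wy":0,"wz":0.139}]'
python3 -m crank '[{"claw":-1,"x":0,"y":-0.02,"z":0,"wx":0,"wy":0,"wz":0},{"claw":-1,"x":0,"y":-0.02,"z":0,"wx":0,"wy":0,"wz":0}]'
python3 - <<'E'
from h import *
w=cam("wrist");w=cam("wrist");w=cam("wrist");cv2.imwrite("pics/w12.png",w["img"][:,:,::-1])
print(proj(w,(.6495,-.152,.008)))
go(.6495,-.152,.0353,69.6)
E
```

```text
t: 17.68
ee_pos: [0.6451, -0.1471, 0.1126]
eef_rot: [0.18, 0.984, -0.0, -0.001]
force: [0.1, 1.0, 0.2]
width: 0.677
grip_force: 64.8
t: 17.85
ee_pos: [0.6414, -0.1532, 0.1123]
eef_rot: [0.177, 0.984, 0.0, -0.001]
force: [-0.3, 0.5, -0.7]
width: 0.68
grip_force: 64.8
[[282.67854217 227.70823342]]
pos [ 0.6416 -0.1504  0.1135] yaw 69.7 j6 -1.56 -> {'x': np.float64(-0.0202), 'y': np.float64(0.0032), 'z': np.float64(0.1956), 'wz': np.float64(0.0007)} mm 79
```

View pics/w12.png

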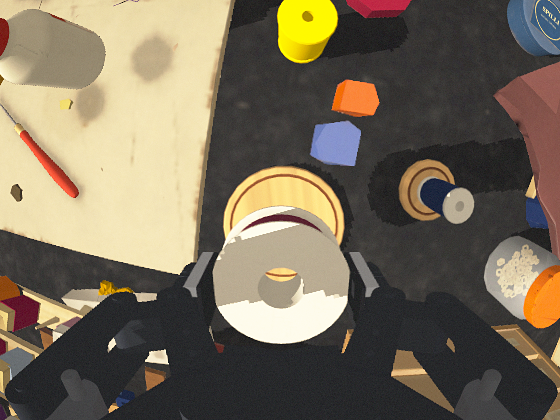

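Bobbin held level; stand 90 spans 224–344, top 167. Blocks are clear of both jaws. Measure the outline.

Run:
```python
from h import *
w=cam("wrist"); im=w["img"].astype(int); v=(im.max(2)>95)&(im[:,:,0]-im[:,:,2]>25)
n,l,_,_=cv2.connectedComponentsWithStats(v.astype(np.uint8),connectivity=4); k=l[185,285]
m=(l==k); m[235:]=0; ys,xs=np.nonzero(m); e=np.array([xs.min()-.5,xs.max()+.5,ys.min()-.5]); print(e)
def pr(xy):
    h=hullpts(w,xy,.09,0,.008); h=h[h[:,1]<235]; return np.array([h[:,0].min(),h[:,0].max(),h[:,1].min()])
s=least_squares(lambda q:pr(q)-e,[.6495,-.152],diff_step=1e-3); print(s.x.round(4),s.fun.round(1))
go(.6495,-.152,.0353)
```

```text
[221.5 343.5 164.5]
[ 0.6494 -0.1515] [ 0.2 -0.2 -0. ]
pos [ 0.6417 -0.1503  0.1139] yaw 69.7 j6 -1.56 -> {'x': np.float64(-0.0198), 'y': np.float64(0.0026), 'z': np.float64(0.1965)} mm 79
```

```bash
python3 -m crank '[{"claw":-1,"x":-0.02,"y":0.003,"z":0.07,"wx":0,"wy":0,"wz":0},{"claw":-1,"x":-0.02,"y":0.003,"z":0.14,"wx":0,"wy":0,"wz":0},{"claw":-1,"x":-0.02,"y":0.003,"z":0.175,"wx":0,"wy":0,"wz":0},{"claw":-1,"x":-0.02,"y":0.003,"z":0.18,"wx":0,"wy":0,"wz":0},{"claw":-1,"x":-0.02,"y":0.003,"z":0.18,"wx":0,"wy":0,"wz":0}]'
python3 - <<'E'
from h import *
w=cam("wrist");w=cam("wrist");go(.6496,-.152,.0353)
E
```

```text
t: 18.47
ee_pos: [0.6497, -0.1524, 0.042]
eef_rot: [0.176, 0.984, 0.0, -0.001]
force: [-0.0, -1.0, 0.3]
width: 0.681
grip_force: 64.8
pos [ 0.6506 -0.153   0.0438] yaw 69.7 j6 -1.56 -> {'x': np.float64(0.0033), 'y': np.float64(0.0016), 'z': np.float64(0.0212)} mm 9
```

```bash
python3 -m crank '[{"claw":-1,"x":0.003,"y":0.0015,"z":0.01,"wx":0,"wy":0,"wz":0},{"claw":-1,"x":0.003,"y":0.0015,"z":0.017,"wx":0,"wy":0,"wz":0},{"claw":-1,"x":0.003,"y":0.0015,"z":0.021,"wx":0,"wy":0,"wz":0},{"claw":-1,"x":0.003,"y":0.0015,"z":0.021,"wx":0,"wy":0,"wz":0}]'
python3 -m crank '[{"claw":0.6,"x":0,"y":0,"z":0,"wx":0,"wy":0,"wz":0},{"claw":0.75,"x":0,"y":0,"z":0,"wx":0,"wy":0,"wz":0},{"claw":0.75,"x":0,"y":0,"z":0,"wx":0,"wy":0,"wz":0},{"claw":0.75,"x":0,"y":0,"z":0,"wx":0,"wy":0,"wz":0}]'
python3 -m crank '[{"claw":0.75,"x":0,"y":0,"z":-0.08,"wx":0,"wy":0,"wz":0},{"claw":0.75,"x":0,"y":0,"z":-0.16,"wx":0,"wy":0,"wz":0},{"claw":0.75,"x":0,"y":0,"z":-0.26,"wx":0,"wy":0,"wz":0},{"claw":0.75,"x":0.06,"y":0,"z":-0.35,"wx":0,"wy":0,"wz":0},{"claw":0.75,"x":0.14,"y":0,"z":-0.4,"wx":0,"wy":0,"wz":0}]'
python3 -m crank '[{"claw":0.75,"x":0.1,"y":0,"z":-0.02,"wx":0,"wy":0,"wz":0},{"claw":0.75,"x":0.2,"y":0,"z":-0.05,"wx":0,"wy":0,"wz":0},{"claw":0.75,"x":0.3,"y":0,"z":-0.1,"wx":0,"wy":0,"wz":0},{"claw":0.75,"x":0.35,"y":0,"z":-0.1,"wx":0,"wy":0,"wz":0},{"claw":0.75,"x":0.35,"y":0,"z":-0.1,"wx":0,"wy":0,"wz":0}]'
python3 - <<'E'
from h import *
for i in range(2): w=cam("wrist")
t=cam("top"); s=cam("side")
a=cv2.resize(t["img"][130:250,150:410,::-1],None,fx=3,fy=3,interpolation=cv2.INTER_CUBIC)
b=cv2.resize(s["img"][165:275,190:450,::-1],None,fx=3,fy=3,interpolation=cv2.INTER_CUBIC)[:240]
cv2.imwrite("pics/end.png",np.vstack([a,b])[:600]); cv2.imwrite("pics/wend.png",w["img"][:,:,::-1])
np.save("t.npy",t["img"])
v=t["img"].max(2); P=dict(slim=(.662,-.038,.054),thick=(.5597,.3348,.066),sticker=(.567,.223,.032),bobbin=(.6496,-.152,.034),tin=(.5566,.1192,.027))
for k,p in P.items(): print(k,"top crop px",((proj(t,p)[0]-[150,130])*3+1).round(1))
print(manip.observe()["ee_pos"])
E
```

```text
t: 18.9
ee_pos: [0.6493, -0.1522, 0.0353]
eef_rot: [0.177, 0.984, -0.0, 0.001]
force: [-5.6, 3.2, 14.4]
width: 0.675
grip_force: 66.2
t: 19.23
ee_pos: [0.649, -0.1522, 0.0336]
eef_rot: [0.177, 0.984, -0.0, -0.0]
force: [-0.2, 0.1, -0.7]
width: 0.877
grip_force: 0.0
t: 19.65
ee_pos: [0.5976, -0.1333, 0.1969]
eef_rot: [0.177, 0.984, -0.0, 0.002]
force: [1.4, -0.8, 0.5]
width: 0.875
grip_force: 0.0
t: 20.07
ee_pos: [0.4626, -0.0828, 0.2355]
eef_rot: [0.176, 0.984, -0.0, 0.001]
force: [-0.1, -0.5, 0.6]
width: 0.876
grip_force: 0.0
slim top crop px [544.1  71.1]
thick top crop px [ 55.1 187. ]
sticker top crop px [210.  190.2]
bobbin top crop px [683.1  96.6]
tin top crop px [341.8 206.6]
[ 0.46577788 -0.08426638  0.23349365]
```

View pics/end.png

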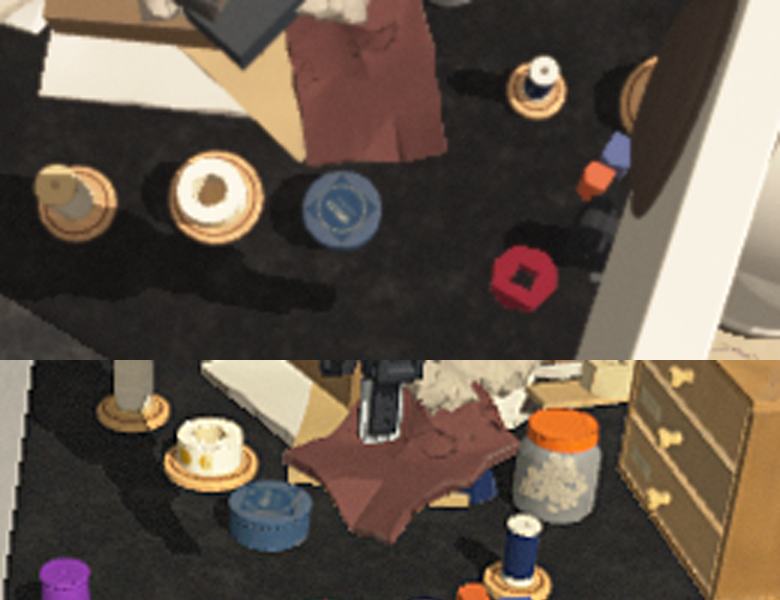

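Slim (544,70), thick (57,186), sticker (211,190) and tin (342,207) in the top crop lie where predicted; the bobbin is hidden by the arm here, so check it in the wrist view.

Run:
```python
from h import *
w=cam("wrist"); v=w["img"].min(2); s=cam("side")
p=proj(w,(.6496,-.152,.034))[0]; print(p)
a=cv2.resize(s["img"][160:300,200:440,::-1],None,fx=2.4,fy=2.4,interpolation=cv2.INTER_CUBIC)
x,y=int(p[0]),int(p[1]); b=cv2.resize(w["img"][max(0,y-60):y+60,max(0,x-90):x+90,::-1],(576,340))
cv2.imwrite("pics/end2.png",np.vstack([b[:264],a]))
print((proj(s,np.array([[.6496,-.152,.034],[.6496,-.152,.008],[.5597,.3348,.066],[.5597,.3348,.008]]))-[200,160])*2.4+[0,264])
```

```text
[280.59957437 346.7459843 ]
[[477.72290094 493.75900884]
 [472.96982781 519.34836588]
 [ 81.37381709 262.90691401]
 [ 82.18817078 312.08768811]]
```

View pics/end2.png

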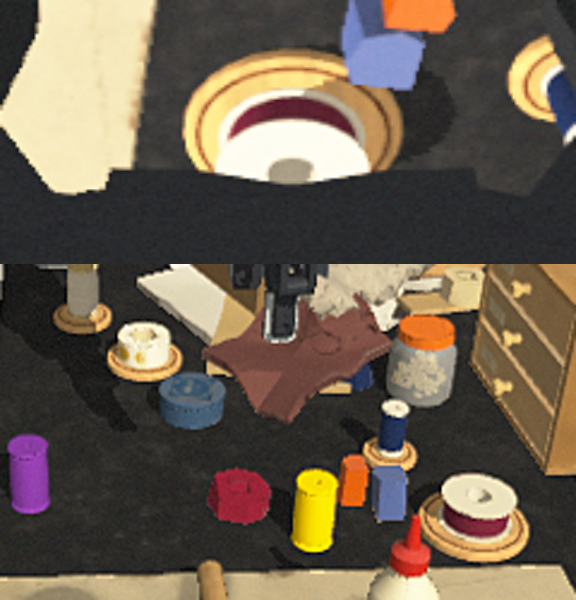

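All four are centred on their stands: in this view the bobbin is at (478,497) over its stand at (474,520), and the tin hasn't moved.

```bash
python3 -c "
from cell import close_job
print(close_job())"
```

```text
the job is handed in; nothing more can be done
None
```

The job is handed in: all four reels stand upright on their matched stands, placed narrowest first and centred to within about 2–3 mm by the cameras; the pin tin wasn't touched, and it took about 20 s of the 88 s allowed.

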